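Run a fingertip along the condiment caddy to shut its row of lids

TASK

Run a fingertip lightly along the row of five open flip lids on the condiment caddy, starting at the end of the row where the outermost lid has its hinge, so that the finger meets every lid from its hinge side and presses them shut one after another, first to last. Press gently, do not grasp, lift or shove the caddy out of its place, leave everything else on the counter alone, and finish with all five lids shut and the hand clear.

Things in the scene. Friction and masses are not known exactly. Their poses are not given: they have to be found in the camera images.
- caddy_top (a point): Loose grey plastic condiment caddy, 209 mm long (its x), 66 wide (y), 45 high, 0.8 kg, with five white flip lids in a row along its length. Point: centre of its top, in the plane of the upper faces of the shut lids, 45 mm above the counter; z is up, x runs along the row from first to fifth lid. Both ends of the top (|x| 93 to 104 mm) are solid flat shoulders in that plane.
- lid1 (a joint): Hinge angle (rad) of the first lid: 0 = shut, flush; 0.1 = free end 3.5 mm up; starts at 0.3 to 0.65. Lid 35 mm long (x), 58 wide, 3 thick; hinge across the row at x = -91.5 mm from caddy_top, 1.5 mm below its plane; free end on the +x side, so an open lid is a ramp rising to +x. It stays where left (0.008 N m friction); shuts under 0.3 N at the free end, a few N near the hinge.
- lid2 (a joint): Hinge angle (rad) of the second lid: 0 = shut, flush; 0.1 = free end 3.5 mm up; starts at 0.3 to 0.65. Lid 35 mm long (x), 58 wide, 3 thick; hinge across the row at x = -54.5 mm from caddy_top, 1.5 mm below its plane; free end on the +x side, so an open lid is a ramp rising to +x. It stays where left (0.008 N m friction); shuts under 0.3 N at the free end, a few N near the hinge.
- lid3 (a joint): Hinge angle (rad) of the third lid: 0 = shut, flush; 0.1 = free end 3.5 mm up; starts at 0.3 to 0.65. Lid 35 mm long (x), 58 wide, 3 thick; hinge across the row at x = -17.5 mm from caddy_top, 1.5 mm below its plane; free end on the +x side, so an open lid is a ramp rising to +x. It stays where left (0.008 N m friction); shuts under 0.3 N at the free end, a few N near the hinge.
- lid4 (a joint): Hinge angle (rad) of the fourth lid: 0 = shut, flush; 0.1 = free end 3.5 mm up; starts at 0.3 to 0.65. Lid 35 mm long (x), 58 wide, 3 thick; hinge across the row at x = 19.5 mm from caddy_top, 1.5 mm below its plane; free end on the +x side, so an open lid is a ramp rising to +x. It stays where left (0.008 N m friction); shuts under 0.3 N at the free end, a few N near the hinge.
- lid5 (a joint): Hinge angle (rad) of the fifth lid: 0 = shut, flush; 0.1 = free end 3.5 mm up; starts at 0.3 to 0.65. Lid 35 mm long (x), 58 wide, 3 thick; hinge across the row at x = 56.5 mm from caddy_top, 1.5 mm below its plane; free end on the +x side, so an open lid is a ramp rising to +x. It stays where left (0.008 N m friction); shuts under 0.3 N at the free end, a few N near the hinge.
- mug: Bystander, to be left alone: white ceramic mug, 82 mm across, 92 mm high; origin at the middle of its underside.
- shaker: Bystander, to be left alone: steel salt shaker, 42 mm across, 75 mm high; origin at the middle of its underside.
- spoon: Bystander, to be left alone: steel spoon lying flat, 150 mm long; origin at the underside near the middle of its length.
- jar: Bystander, to be left alone: brown glass coffee jar with black cap, 84 mm across, 130 mm high; origin at the middle of its underside.
- foodbox: Bystander, to be left alone: round clear food box with a blue lid, 142 mm across, 74 mm high; origin at the middle of its underside.
- cups: Bystander, to be left alone: stack of white paper cups, 86 mm across, 167 mm high; origin at the middle of its underside.
- soap: Bystander, to be left alone: yellow soap bottle, 60 mm across, 170 mm high; origin at the middle of its underside.

How it is judged:
On the way, in this order (a step that is already met when the one before it is completed fails the run):
1. the first lid is pressed shut (value of joint lid1 below 0.09 rad).
2. the second lid is pressed shut (value of joint lid2 below 0.09 rad).
3. the third lid is pressed shut (value of joint lid3 below 0.09 rad).
4. the fourth lid is pressed shut (value of joint lid4 below 0.09 rad).
5. the fifth lid is pressed shut (value of joint lid5 below 0.09 rad).
At the end, for the whole second after the job is handed in: All five lids are shut (each hinge below 0.09 rad, free end within about 3 mm of flush), the caddy stands flat within 40 mm of where it was, and the bystanders within 30 mm of where they were (value of joint each of lid1, lid2, lid3, lid4, lid5 below 0.09 rad and distance of caddy_top from where it was at the start of the episode below 0.04 m and angle between caddy_top's own z axis and vertical below 0.05 rad and distance of each of mug, shaker, spoon, jar, foodbox, cups, soap from where it was at the start of the episode below 0.03 m); the robot touches nothing.
It fails at once if the caddy is lifted (more than 15 mm) or tipped (height (world z) of caddy_top above 0.06 m or angle between caddy_top's own z axis and vertical above 0.2 rad).
It fails at once if the caddy is shoved more than 40 mm out of its place (distance of caddy_top from where it was at the start of the episode above 0.04 m).
It fails at once if the lids or caddy are pressed hard (over 35 N) (contact force between any of the arm, the fingers and caddy above 35 N).
It fails at once if a bystander is moved more than 30 mm (distance of any of mug, shaker, spoon, jar, foodbox, cups, soap from where it was at the start of the episode above 0.03 m).
It also fails if it takes over 40 s, if anything falls off the work surface, if the arm or the gripper's body presses on something with over 40 N, if the wrist force passes 120 N, or if a joint passes its speed limit or range.

ROBOT

A 6-joint arm with a two-finger parallel gripper is mounted at the origin on the work surface. World frame = base frame: x ahead of the robot, y to its left, z up, the work surface at z = 0. Lengths are in m, angles in rad, forces in N, time in s.
With the tool pointing down it reaches from about 0.35 to 0.975 m from the base axis. Payload 17.4 kg.
Tool frame: the origin (TCP) lies midway between the tips of the shut fingers; the grasp point (between the pads) lies 19 mm behind it; z points along the fingers, y is the direction in which the jaws open and shut (so a half turn about z gives the same grasp; the last joint's range is limited). The gripper opens to 85 mm and grips with 20 to 120 N. Pads are 22 mm wide; open, the fingers measure 114 mm over their backs; the gripper's body (76 mm by 85 mm) begins 54 mm behind the grasp point. The pads swing forward as they close: fully open they stand 13 mm farther back than shut.
Start: joints at [1.266, 0.116, 1.442, -0, 1.584, -0.038], TCP at [0.178, 0.651, 0.231] pointing down, gripper open.
Joint ranges: [-2.83, 2.83], [-0.83, 2.19], [0.07, 2.5], [-1.14, 4.28], [0.01, 3], [-2.97, 2.97]. Speed limits (rad/s): [1.89, 1.89, 2.22, 3.14, 3.14, 3.14].

INTERFACE

Orientations are given as a rotation vector (axis times angle).
In Python, from workcell import manip, camera gives the robot as it stands. The module is installed in compiled form; this text tells all that it offers.
- The arm moves only by the tool step_arm, never from a script. Its argument "increments" is a list of rows, each a list of 2 entries, a list of its own where there are three numbers: the shift along the tool's x, y, z normalised to -1 to 1, where 1 is 0.2 m, then the turn about the tool's z normalised to -1 to 1, where 1 is 2 rad. A call has 1 to 20 rows; each row shifts and turns the commanded pose from where the row before left it, along the tool's axes as they then stand; what a row does not reach is not made up. A row lasts 1/12 s, in which the tool goes at most 41.7 mm and 7.16 degrees, less where a joint would pass 70% of its speed; a pose out of reach is approached as far as the arm can. A call with a number of a shift or a turn outside -1 to 1 is refused whole. A call with a gripper value outside its range is refused whole. "hand" is the opening, from 0 (shut) to 1 (fully open), set as the call begins (left out, the last holds). The fingers move at their own pace and stop on an object; the grip force is fixed at half the most. Time passes only in rows, so rows that do not move let the fingers close. It gives the time, the measured TCP pose, the force and the opening at its end, in the units of the state.
- manip.get_obs(): the state, without advancing time (a new reading comes with each control period).
- camera(name): name is "scene" or "top" or "wrist"; returns a dict with "image" (400x640x3 uint8, red, green, blue), "fx", "fy", "cx", "cy" (pixels), "rvec" (rotation vector, rad) and "tvec" (3), from world to camera coordinates, as OpenCV has them; the wrist camera has in their place "T_tool_cam" (4x4, takes a point from camera to tool coordinates, whose origin is the TCP and whose axes are the flange's). Camera axes: x right, y down, z forward; pixel columns grow to the right and rows downward; lengths in m; the calibration is good to about 2 mm. The wrist camera is an equidistant fisheye: a pixel r from the principal point sees the ray r / f radians off the axis. A picture is of the moment at which its call begins: read the wrist's pose just before it. There is no depth.
- manip.sign_off(): hands the job in, once; it reports no verdict.
The state is a dict: "clock": time; "q": joint angles; "joint_velocities": joint speeds; "joint_torque": joint torques, N m; "ee_pos": TCP position; "tool_rot": TCP orientation; "contact_force": force on the tool from outside, world axes, zero at the start; "ft_torque": the same for the moment, N m; "finger_gap": finger opening in m.
Only numpy, scipy, OpenCV 4.12 (cv2) and the standard library are available. Lean on these libraries where they do the work, as an engineer would, in place of code of your own. Each camera call takes 0.05 s, during which the arm holds its last target.

## Working session

There is one attempt and no reset: what is moved stays moved. The work goes in short steps, Python scripts to look and compute and a tool call to move; the robot and the scene stay as the last step left them, time stands still between calls to the robot, and variables do not carry over. Pictures are saved under pics/ and viewed, and the job is handed in when it is done.

Besides the shell and the picture viewer there is one more tool, called by a JSON object that holds its "op" and its "data", one argument or row to a line. step_arm: Moves the arm, as the interface text tells. Its arguments: {"type":"object","properties":{"increments":{"type":"array"},"hand":{"type":"number"}},"required":["increments"]}

```bash
mkdir -p pics; python3 - <<'E'
from workcell import manip, camera
import cv2,pickle
d={}
for n in ["scene","top","wrist"]:
    c=camera(n); d[n]=c
    cv2.imwrite(f"pics/{n}0.png",c["image"][:,:,::-1])
    print(n,{k:v for k,v in c.items() if k!="image"})
pickle.dump(d,open("cams0.pkl","wb"))
print(manip.get_obs())
E
```

```text
scene {'fx': 452.2282797662256, 'fy': 452.2282797662256, 'cx': 313.3590331900897, 'cy': 204.11465082702202, 'rvec': array([ 1.76517577,  1.47225021, -0.74405467]), 'tvec': array([-0.10816713, -0.2665926 ,  1.65198294])}
top {'fx': 473.3021389433606, 'fy': 473.3021389433606, 'cx': 315.06379270519164, 'cy': 204.27257178710295, 'rvec': array([ 2.17710961, -2.20286357,  0.11178885]), 'tvec': array([-0.01676884,  0.56544548,  1.25436043])}
wrist {'fx': 309.70691628693146, 'fy': 309.70691628693146, 'cx': 320.10466224085394, 'cy': 200.7977604500041, 'T_tool_cam': array([[-3.76016621e-04, -9.64936181e-01, -2.62484333e-01,
         6.61669095e-02],
       [ 9.99999770e-01, -5.11021535e-04,  4.46070945e-04,
         3.85653796e-04],
       [-5.64565141e-04, -2.62484105e-01,  9.64936151e-01,
        -1.42902224e-01],
       [ 0.00000000e+00,  0.00000000e+00,  0.00000000e+00,
         1.00000000e+00]])}
{'clock': 0.15, 'q': array([ 1.26618991e+00,  1.16369089e-01,  1.44209118e+00,  2.43567513e-07,
        1.58401996e+00, -3.78073761e-02]), 'joint_velocities': array([-0.00035955, -0.00101139, -0.00247811,  0.00173632, -0.00055334,
       -0.00044188]), 'joint_torque': array([ 1.56617498e-03, -7.32505417e+01, -6.32856131e+01, -9.52966252e-05,
        4.97650661e-03,  3.73895705e-05]), 'ee_pos': array([0.17793055, 0.65097718, 0.23074911]), 'tool_rot': array([-4.17824892e-01, -3.11353067e+00,  1.37368778e-03]), 'contact_force': array([-0.21799576,  0.12080574, -1.06052878]), 'ft_torque': array([0.00950749, 0.0125625 , 0.00852095]), 'finger_gap': 0.08547241651602265}
```

View pics/scene0.png

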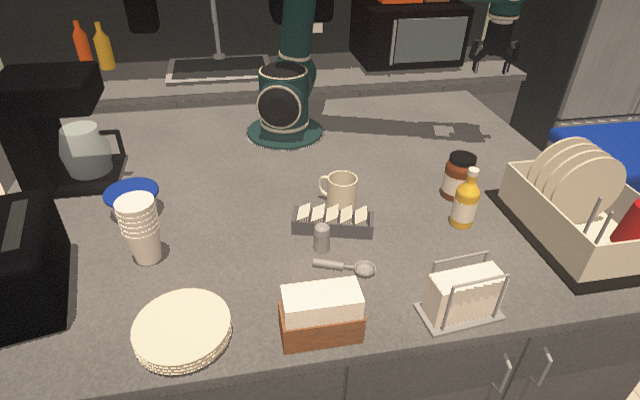

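View pics/top0.png

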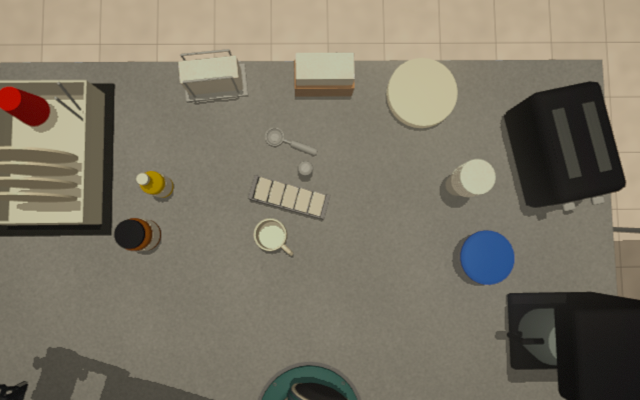

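View pics/wrist0.png

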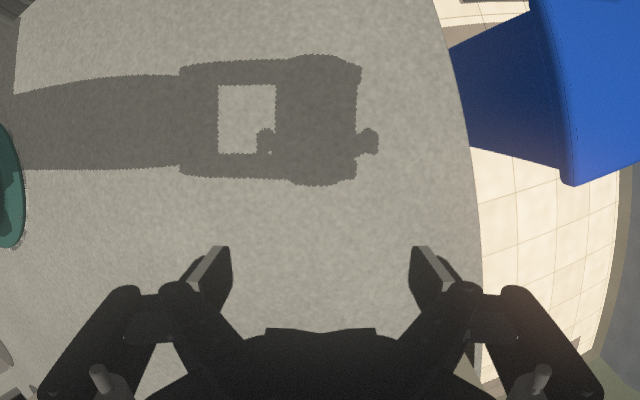

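The caddy is at about (333,222) in the scene view and (288,197) in the top view. The mug is on its robot side, and the shaker is on the far side. I'll enlarge both to find the hinge side.

```bash
python3 - <<'E'
import cv2,pickle
d=pickle.load(open("cams0.pkl","rb"))
a=d["top"]["image"][160:260,230:350,::-1]; cv2.imwrite("pics/topc.png",cv2.resize(a,None,fx=6,fy=6,interpolation=cv2.INTER_CUBIC))
a=d["scene"]["image"][160:280,270:400,::-1]; cv2.imwrite("pics/scenec.png",cv2.resize(a,None,fx=5,fy=5,interpolation=cv2.INTER_CUBIC))
E
```

```text
(no output)
```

View pics/topc.png

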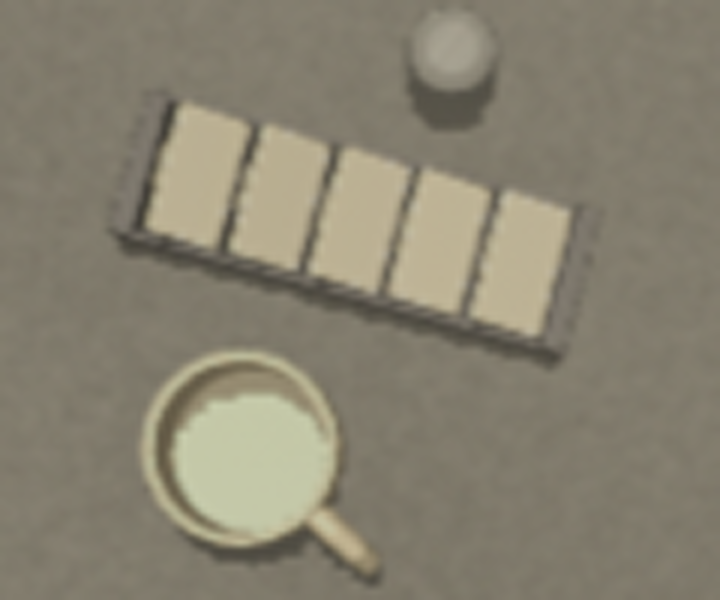

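View pics/scenec.png

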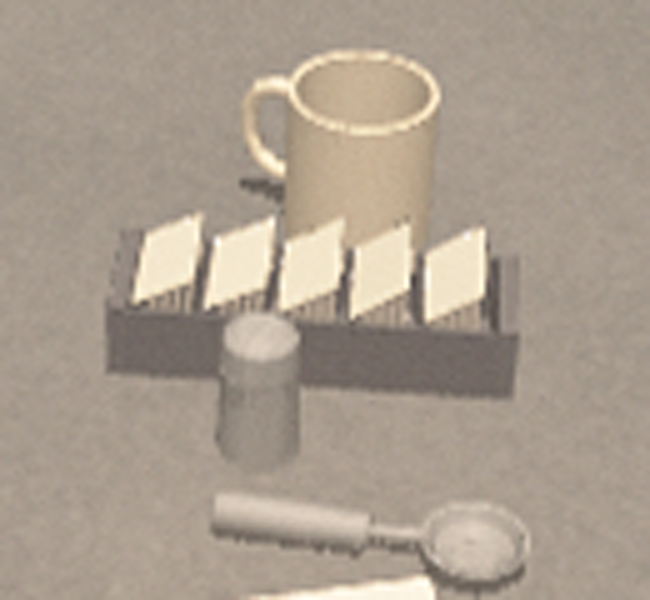

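```bash
cat > fit.py <<'E'
import cv2,pickle,numpy as np
from scipy.optimize import least_squares
d=pickle.load(open("cams0.pkl","rb"))
def proj(P,c):
    K=np.array([[c["fx"],0,c["cx"]],[0,c["fy"],c["cy"]],[0,0,1.]])
    return cv2.projectPoints(np.asarray(P,float),c["rvec"],c["tvec"],K,None)[0][:,0]
def pts(p,L):
    x,y,t=p;c,s=np.cos(t),np.sin(t)
    L=np.array(L,float);return np.c_[x+c*L[:,0]-s*L[:,1],y+s*L[:,0]+c*L[:,1],L[:,2]]
def back(uv,c,z):
    R=cv2.Rodrigues(c["rvec"])[0];o=-R.T@c["tvec"]
    r=R.T@np.array([(uv[0]-c["cx"])/c["fx"],(uv[1]-c["cy"])/c["fy"],1]);return o+r*(z-o[2])/r[2]
if __name__=="__main__":
    T=np.array([[598,206],[155,92],[112,232]])/6+[230,160]-.5
    S=np.array([[107,303],[519,335],[517,258],[122,230]])/5+[270,160]-.5
    for u in T: print(back(u,d["top"],.045))
    for u in S: print(back(u,d["scene"],.045))
    h=.1045;w=.033
    # determine frame: first end = top-right
    a=back(T[0],d["top"],.045);b=back(T[1],d["top"],.045)
    t0=np.arctan2(*(b-a)[1::-1]);print("yaw0",t0)
    # which side (y sign) is far from robot
    side=np.sign(np.sin(t0+np.pi/2)*0+np.cos(t0+np.pi/2)) 
    LT=[[-h,side*w,.045],[h,side*w,.045],[h,-side*w,.045]]
    LS=[[-h,side*w,.045],[h,side*w,.045],[h,-side*w,.045],[-h,-side*w,.045]]
    for use in ("both","top","scene"):
        def f(p):
            r=[]
            if use!="scene": r.append((proj(pts(p,LT),d["top"])-T).ravel())
            if use!="top": r.append((proj(pts(p,LS),d["scene"])-S).ravel())
            return np.concatenate(r)
        m=least_squares(f,[(a[0]+b[0])/2,(a[1]+b[1])/2,t0]);print(use,m.x.round(4),m.fun.round(1))
        if use=="both": best=m.x
    for n,o,k in(("top",(230,160),6),("scene",(270,160),5)):
        c=d[n];A=c["image"][o[1]:o[1]+120,o[0]:o[0]+130,::-1];A=cv2.resize(A,None,fx=k,fy=k,interpolation=cv2.INTER_CUBIC)
        def P(L):return ((proj(pts(best,L),c)-o+.5)*k).astype(int)
        for z in(.045,0):
            cv2.polylines(A,[P([[-h,-w,z],[h,-w,z],[h,w,z],[-h,w,z]])],True,(0,0,255),1)
        for i,x in enumerate([-.0915,-.0545,-.0175,.0195,.0565]):
            cv2.polylines(A,[P([[x,-.029,.0435],[x,.029,.0435]])],False,(0,255,0),1)
        cv2.imwrite(f"pics/fit_{n}.png",A)
    for nm,u,z in(("mug",(240/6+230,450/6+160),.092),("shaker",(453/6+230,52/6+160),.075)):
        print(nm,back(u,d["top"],z))
    print("handle",back((375/6+230,565/6+160),d["top"],.05))
E
python3 fit.py
```

```text
[ 0.59087434 -0.06080322  0.045     ]
[0.6437096  0.13492757 0.045     ]
[0.58159013 0.15400586 0.045     ]
[ 0.58866004 -0.0592508   0.045     ]
[0.64970485 0.13955122 0.045     ]
[0.58718356 0.15736526 0.045     ]
[ 0.52735612 -0.0422217   0.045     ]
yaw0 1.3071418852179835
both [0.5865 0.0477 1.2942] [ 0.4  0.4 -1.6 -1.1 -1.2 -0.6 -1.   0.4 -0.5 -0.7 -0.5 -0.9 -0.7 -0.2]
top [0.5857 0.0453 1.306 ] [ 1.3  0.2 -1.  -0.4 -0.3  0.2]
scene [0.5881 0.0489 1.2803] [-0.5  0.3  0.  -0.   0.3 -0.2  0.1 -0.2]
mug [0.48273712 0.09329162 0.092     ]
shaker [0.65429002 0.00143661 0.075     ]
handle [0.43267682 0.03787241 0.05      ]
```

View pics/fit_top.png

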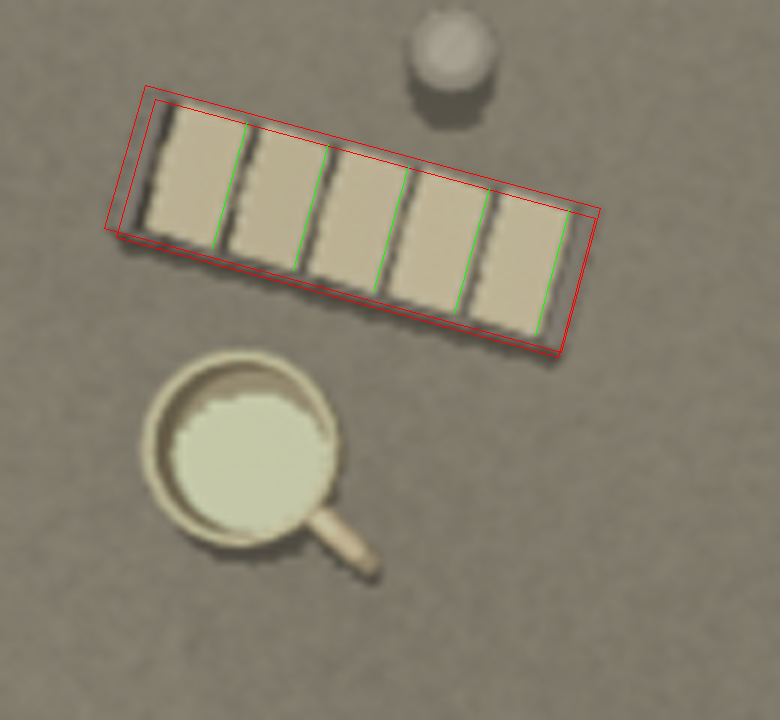

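View pics/fit_scene.png

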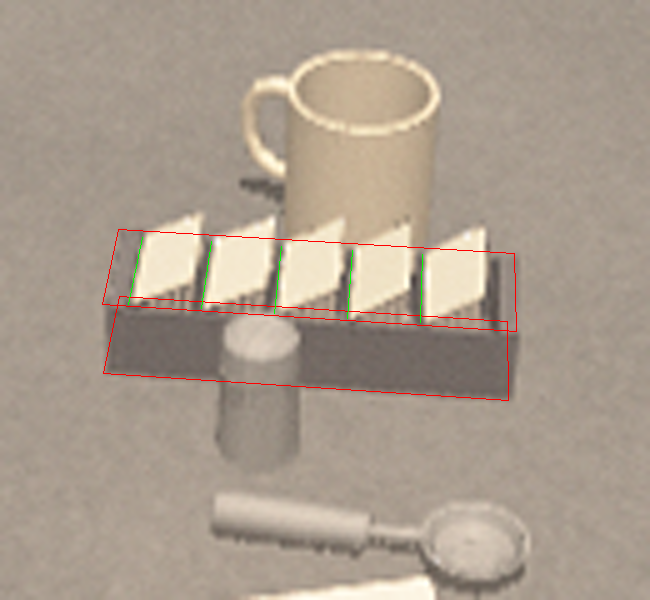

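The hinges are on the +y... more precisely, on the end at the right of the top view (y≈-0.06). The caddy centre is about (0.587, 0.047), with the row direction at yaw 1.294. The tool's y axis already lies along the row. Next I close the hand and move over to the first end.

{"op": "step_arm", "data": {
  "increments": [
    [[-0.092, -0.098, 0], 0],
    [[-0.092, -0.098, 0], 0],
    [[-0.092, -0.098, 0], 0],
    [[-0.092, -0.098, 0], 0],
    [[-0.092, -0.098, 0], 0],
    [[-0.092, -0.098, 0], 0],
    [[-0.092, -0.098, 0], 0],
    [[-0.092, -0.098, 0], 0],
    [[-0.092, -0.098, 0], 0],
    [[-0.092, -0.098, 0], 0],
    [[-0.092, -0.098, 0], 0],
    [[-0.092, -0.098, 0], 0],
    [[-0.092, -0.098, 0], 0],
    [[-0.092, -0.098, 0], 0],
    [[-0.092, -0.098, 0], 0],
    [[0, 0, 0], 0],
    [[0, 0, 0], 0]
  ],
  "hand": 0
}}

```text
clock: 1.57
ee_pos: [0.3671, 0.2939, 0.2313]
tool_rot: [0.421, 3.113, 0.0]
contact_force: [-0.3, 0.4, 0.8]
finger_gap: 0.0001
```

{"op": "step_arm", "data": {
  "increments": [
    [[-0.092, -0.097, 0], 0],
    [[-0.092, -0.097, 0], 0],
    [[-0.092, -0.097, 0], 0],
    [[-0.092, -0.097, 0], 0],
    [[-0.092, -0.097, 0], 0],
    [[-0.092, -0.097, 0], 0],
    [[-0.092, -0.097, 0], 0],
    [[-0.092, -0.097, 0], 0],
    [[-0.092, -0.097, 0], 0],
    [[-0.092, -0.097, 0], 0],
    [[-0.092, -0.097, 0], 0],
    [[-0.092, -0.097, 0], 0],
    [[-0.092, -0.097, 0], 0],
    [[-0.092, -0.097, 0], 0],
    [[-0.092, -0.097, 0], 0],
    [[0, 0, 0], 0],
    [[0, 0, 0], 0],
    [[0, 0, 0], 0]
  ]
}}

```text
clock: 3.07
ee_pos: [0.5562, -0.0578, 0.231]
tool_rot: [-0.417, -3.113, -0.001]
contact_force: [-0.3, 0.1, -0.4]
finger_gap: 0.0002
```

```bash
python3 - <<'E'
from workcell import manip, camera
import cv2,pickle
o=manip.get_obs();print(o["ee_pos"],o["tool_rot"],o["contact_force"])
c=camera("wrist");c["obs"]=o;pickle.dump(c,open("w1.pkl","wb"))
cv2.imwrite("pics/w1.png",c["image"][:,:,::-1])
E
```

```text
[ 0.55618758 -0.05778448  0.23099446] [-4.17001095e-01 -3.11312515e+00 -5.05307824e-04] [-0.31246477  0.11935854 -0.3538492 ]
```

View pics/w1.png

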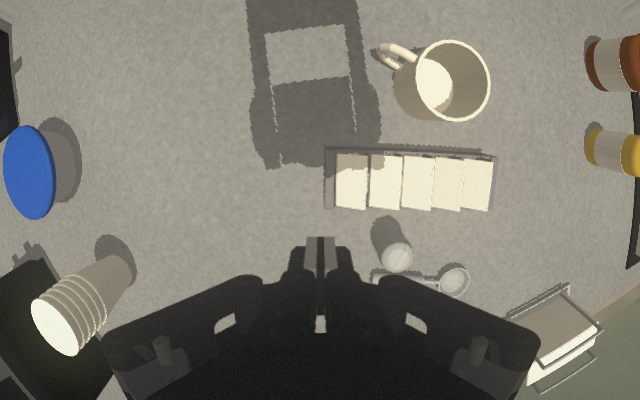

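The wrist view shows the caddy from (325,148) to (497,212), with the mug at (450,80) and the shaker at (395,255). I'll refine the caddy pose from this view.

```bash
python3 - <<'E'
import cv2,pickle
c=pickle.load(open("w1.pkl","rb"))
a=c["image"][135:225,310:510,::-1];cv2.imwrite("pics/w1c.png",cv2.resize(a,None,fx=4,fy=4,interpolation=cv2.INTER_CUBIC))
E
```

```text
(no output)
```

View pics/w1c.png

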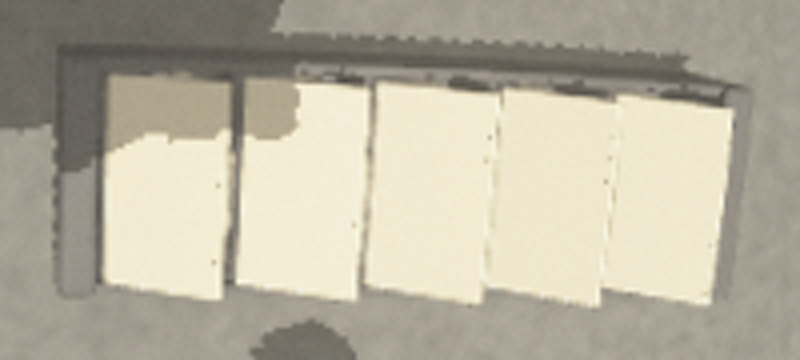

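```bash
cat > wfit.py <<'E'
import numpy as np,pickle,cv2
from scipy.spatial.transform import Rotation as R
from fit import pts
from scipy.optimize import least_squares
c=pickle.load(open("w1.pkl","rb"));o=c["obs"]
T=np.eye(4);T[:3,:3]=R.from_rotvec(o["tool_rot"]).as_matrix();T[:3,3]=o["ee_pos"];TC=np.linalg.inv(T@c["T_tool_cam"])
def wp(P):
    q=P@TC[:3,:3].T+TC[:3,3];r=np.hypot(q[:,0],q[:,1]);th=np.arctan2(r,q[:,2])
    return np.c_[c["cx"]+c["fx"]*th*q[:,0]/r,c["cy"]+c["fy"]*th*q[:,1]/r]
U=np.array([[60,296],[60,60],[752,88]])/4+[310,135]-.5
h,w=.1045,.033
L=[[-h,-w,.045],[-h,w,.045],[h,w,.045]]
m=least_squares(lambda p:(wp(pts(p,L))-U).ravel(),[.5865,.047,1.294]);print(m.x,m.fun.round(1))
print((wp(pts([.5865,.0477,1.2942],L))-U).round(1))
x=m.x
A=cv2.resize(c["image"][135:225,310:510,::-1],None,fx=4,fy=4,interpolation=cv2.INTER_CUBIC)
for z in(.045,0):cv2.polylines(A,[((wp(pts(x,[[-h,-w,z],[h,-w,z],[h,w,z],[-h,w,z]]))-[310,135]+.5)*4).astype(int)],True,(0,0,255),1)
cv2.imwrite("pics/w1f.png",A)
E
python3 wfit.py
```

```text
[0.58529528 0.04777907 1.29668685] [-0.6  0.4 -0.  -0.2  0.9 -0.1]
[[-0.5  1.2]
 [ 0.3  0.7]
 [ 1.   1.1]]
```

View pics/w1f.png

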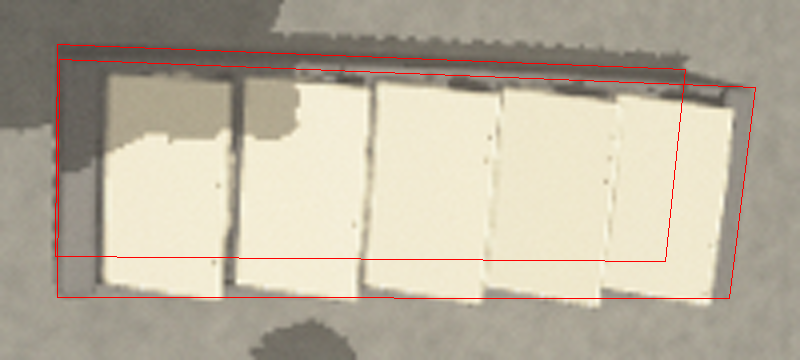

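{"op": "step_arm", "data": {
  "increments": [
    [[0, -0.01, 0.1], 0],
    [[0, 0, 0.14], 0],
    [[0, 0, 0.14], 0],
    [[0, 0, 0.14], 0],
    [[0, 0, 0.14], 0],
    [[0, 0, 0.1], 0],
    [[0, 0, 0.06], 0],
    [[0, 0, 0.04], 0],
    [[0, 0, 0], 0],
    [[0, 0, 0], 0],
    [[0, 0, 0], 0]
  ]
}}

```text
clock: 4.03
ee_pos: [0.5564, -0.0606, 0.0608]
tool_rot: [0.417, 3.112, -0.0]
contact_force: [0.2, 0.2, 0.4]
finger_gap: -0.0002
```

{"op": "step_arm", "data": {
  "increments": [
    [[0, 0, 0.04], 0],
    [[0, 0, 0.025], 0],
    [[0, 0, 0], 0],
    [[0, 0, 0], 0],
    [[0, 0, 0], 0]
  ]
}}

```text
clock: 4.45
ee_pos: [0.5557, -0.0607, 0.0464]
tool_rot: [-0.418, -3.114, -0.0]
contact_force: [-0.2, -0.2, -0.4]
finger_gap: -0.0002
```

```bash
python3 - <<'E'
from workcell import manip, camera
import cv2
o=manip.get_obs();print(o["ee_pos"],o["contact_force"])
c=camera("scene");cv2.imwrite("pics/s1.png",cv2.resize(c["image"][140:280,250:410,::-1],None,fx=4,fy=4,interpolation=cv2.INTER_CUBIC))
c=camera("wrist");cv2.imwrite("pics/w2.png",c["image"][:,:,::-1])
E
```

```text
[ 0.55570366 -0.06067711  0.04636425] [-0.22867249 -0.20058423 -0.39381972]
```

View pics/s1.png

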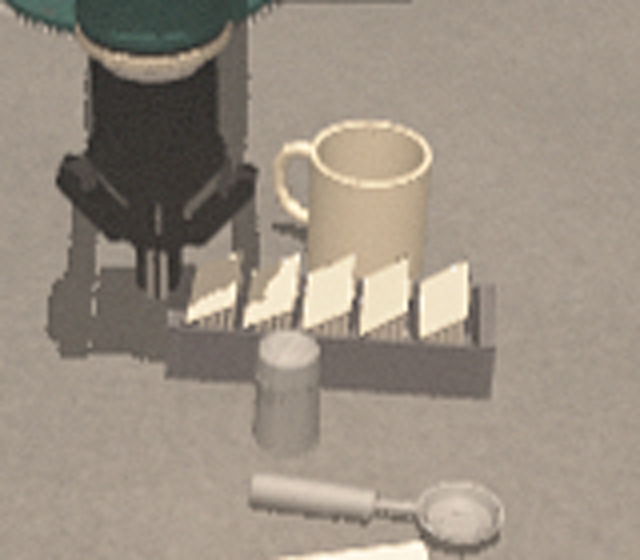

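View pics/w2.png

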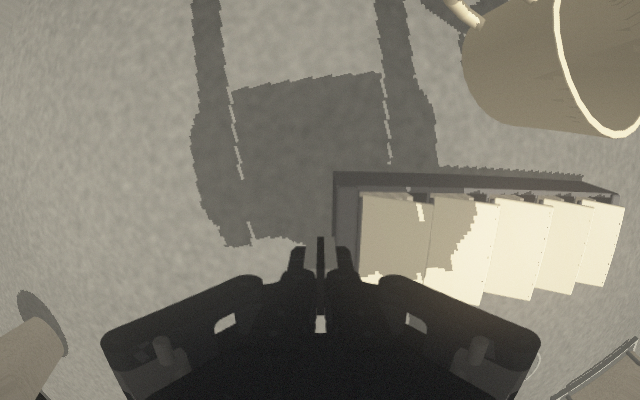

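{"op": "step_arm", "data": {
  "increments": [
    [[0, 0.02, 0], 0],
    [[0, 0, 0.005], 0],
    [[0, 0, 0], 0],
    [[0, 0, 0], 0]
  ]
}}

```text
clock: 4.88
ee_pos: [0.5568, -0.0567, 0.0453]
tool_rot: [-0.417, -3.114, 0.0]
contact_force: [0.0, -0.0, 0.3]
finger_gap: -0.0004
```

{"op": "step_arm", "data": {
  "increments": [
    [[0, 0, 0.0025], 0],
    [[0, 0, 0], 0],
    [[0, 0, 0], 0]
  ]
}}

```text
clock: 5.13
ee_pos: [0.5568, -0.0568, 0.045]
tool_rot: [0.418, 3.114, 0.0]
contact_force: [-1.7, 0.4, 3.3]
finger_gap: 0.0001
```

{"op": "step_arm", "data": {
  "increments": [
    [[0, 0, 0.0025], 0],
    [[0, 0, 0], 0],
    [[0, 0, 0], 0]
  ]
}}

```text
clock: 5.38
ee_pos: [0.5569, -0.0568, 0.0449]
tool_rot: [0.418, 3.113, 0.0]
contact_force: [-4.1, 1.8, 9.0]
finger_gap: -0.0001
```

Contact was felt at z≈0.045. I'll raise 1.5 mm and sweep, checking on the way.

{"op": "step_arm", "data": {
  "increments": [
    [[0, 0, -0.0075], 0],
    [[0, 0, 0], 0],
    [[0, 0.01, 0], 0],
    [[0, 0.02, 0], 0],
    [[0, 0.02, 0], 0],
    [[0, 0.02, 0], 0],
    [[0, 0.02, 0], 0],
    [[0, 0.02, 0], 0]
  ]
}}

```text
clock: 6.05
ee_pos: [0.5627, -0.035, 0.0458]
tool_rot: [0.418, 3.114, 0.0]
contact_force: [1.3, -0.6, 0.5]
finger_gap: 0.0002
```

{"op": "step_arm", "data": {
  "increments": [
    [[0, 0.02, 0], 0],
    [[0, 0.02, 0], 0],
    [[0, 0.02, 0], 0],
    [[0, 0.02, 0], 0],
    [[0, 0.02, 0], 0]
  ]
}}

```text
clock: 6.47
ee_pos: [0.5679, -0.0159, 0.0458]
tool_rot: [-0.418, -3.114, -0.0]
contact_force: [-0.5, -0.5, -0.9]
finger_gap: 0.0003
```

```bash
python3 - <<'E'
from workcell import manip, camera
import cv2
o=manip.get_obs();print(o["ee_pos"],o["contact_force"])
c=camera("scene");cv2.imwrite("pics/s2.png",cv2.resize(c["image"][140:280,250:410,::-1],None,fx=4,fy=4,interpolation=cv2.INTER_CUBIC))
c=camera("wrist");cv2.imwrite("pics/w3.png",c["image"][:,:,::-1])
E
```

```text
[ 0.56789476 -0.01585194  0.04576573] [-0.52089836 -0.46724899 -0.90989797]
```

View pics/s2.png

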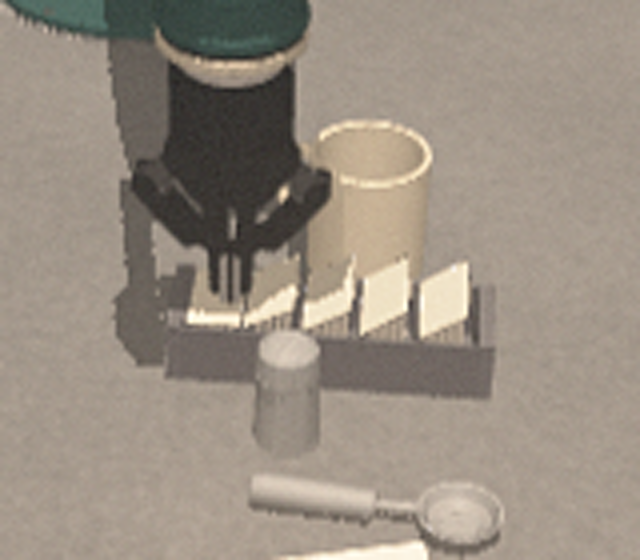

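View pics/w3.png

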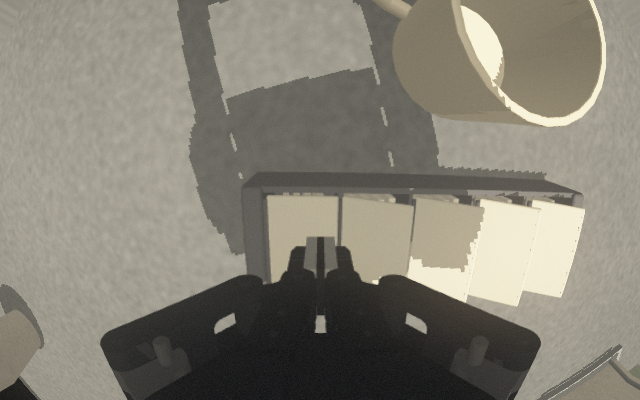

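The first lid lies flat, the others are still open, and the caddy has not moved. I'll continue the sweep.

{"op": "step_arm", "data": {
  "increments": [
    [[0, 0.02, 0], 0],
    [[0, 0.02, 0], 0],
    [[0, 0.02, 0], 0],
    [[0, 0.02, 0], 0],
    [[0, 0.02, 0], 0],
    [[0, 0.02, 0], 0],
    [[0, 0.02, 0], 0],
    [[0, 0.02, 0], 0],
    [[0, 0.02, 0], 0]
  ]
}}

```text
clock: 7.32
ee_pos: [0.5774, 0.0189, 0.0458]
tool_rot: [-0.418, -3.114, -0.0]
contact_force: [-0.1, 0.2, -0.1]
finger_gap: -0.0002
```

{"op": "step_arm", "data": {
  "increments": [
    [[0, 0.02, 0], 0],
    [[0, 0.02, 0], 0],
    [[0, 0.02, 0], 0],
    [[0, 0.02, 0], 0],
    [[0, 0.02, 0], 0],
    [[0, 0.02, 0], 0],
    [[0, 0.02, 0], 0],
    [[0, 0.02, 0], 0],
    [[0, 0.02, 0], 0]
  ]
}}

```text
clock: 8.07
ee_pos: [0.5869, 0.0536, 0.0458]
tool_rot: [-0.418, -3.114, 0.0]
contact_force: [0.3, 0.2, -0.5]
finger_gap: 0.0001
```

```bash
python3 - <<'E'
from workcell import manip, camera
import cv2
o=manip.get_obs();print(o["ee_pos"],o["contact_force"])
c=camera("scene");cv2.imwrite("pics/s3.png",cv2.resize(c["image"][140:280,250:410,::-1],None,fx=4,fy=4,interpolation=cv2.INTER_CUBIC))
E
```

```text
[0.58688349 0.0535983  0.04577287] [ 0.25732782  0.17449413 -0.49810837]
```

View pics/s3.png

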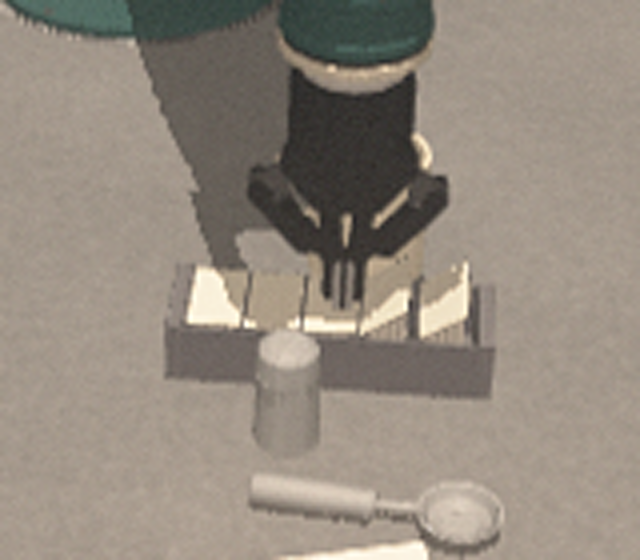

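Lids 1–3 are flat, 4 and 5 are still open, and the caddy is still in place. I'm at x≈+0.006 and have about 90 mm left.

{"op": "step_arm", "data": {
  "increments": [
    [[0, 0.02, 0], 0],
    [[0, 0.02, 0], 0],
    [[0, 0.02, 0], 0],
    [[0, 0.02, 0], 0],
    [[0, 0.02, 0], 0],
    [[0, 0.02, 0], 0],
    [[0, 0.02, 0], 0],
    [[0, 0.02, 0], 0],
    [[0, 0.02, 0], 0],
    [[0, 0.02, 0], 0]
  ]
}}

```text
clock: 8.95
ee_pos: [0.5974, 0.0922, 0.0458]
tool_rot: [-0.418, -3.114, -0.0]
contact_force: [-0.5, -0.3, -0.2]
finger_gap: 0.0001
```

{"op": "step_arm", "data": {
  "increments": [
    [[0, 0.02, 0], 0],
    [[0, 0.02, 0], 0],
    [[0, 0.02, 0], 0],
    [[0, 0.02, 0], 0],
    [[0, 0.02, 0], 0],
    [[0, 0.02, 0], 0],
    [[0, 0.02, 0], 0],
    [[0, 0.02, 0], 0],
    [[0, 0.02, 0], 0],
    [[0, 0.02, 0], 0],
    [[0, 0.02, 0], 0],
    [[0, 0.02, 0], 0],
    [[0, 0.02, 0], 0],
    [[0, 0, 0], 0],
    [[0, 0, 0], 0]
  ]
}}

```text
clock: 10.2
ee_pos: [0.611, 0.1421, 0.0457]
tool_rot: [-0.417, -3.114, 0.0]
contact_force: [-0.6, -0.5, -0.0]
finger_gap: -0.0002
```

{"op": "step_arm", "data": {
  "increments": [
    [[0, 0, -0.05], 0],
    [[0, 0, -0.1], 0],
    [[0, 0, -0.15], 0],
    [[0, 0, -0.15], 0],
    [[0, 0, -0.15], 0],
    [[0, 0, -0.15], 0],
    [[0, 0, -0.1], 0],
    [[0, 0, 0], 0],
    [[0, 0, 0], 0],
    [[0, 0, 0], 0]
  ]
}}

```text
clock: 11.03
ee_pos: [0.6107, 0.1417, 0.2154]
tool_rot: [-0.418, -3.113, 0.0]
contact_force: [-0.4, 0.4, -0.7]
finger_gap: 0.0
```

```bash
python3 - <<'E'
from workcell import manip, camera
import cv2
o=manip.get_obs();print(o["ee_pos"],o["contact_force"])
c=camera("scene");cv2.imwrite("pics/s4.png",cv2.resize(c["image"][140:280,250:410,::-1],None,fx=4,fy=4,interpolation=cv2.INTER_CUBIC))
c=camera("wrist");cv2.imwrite("pics/w4.png",c["image"][:,:,::-1])
E
```

```text
[0.61074699 0.14170964 0.21536453] [-0.38244858  0.37148736 -0.66034364]
```

View pics/s4.png

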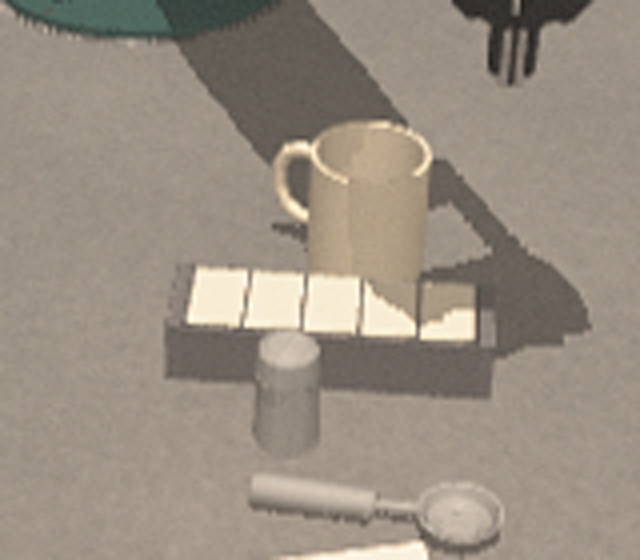

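View pics/w4.png

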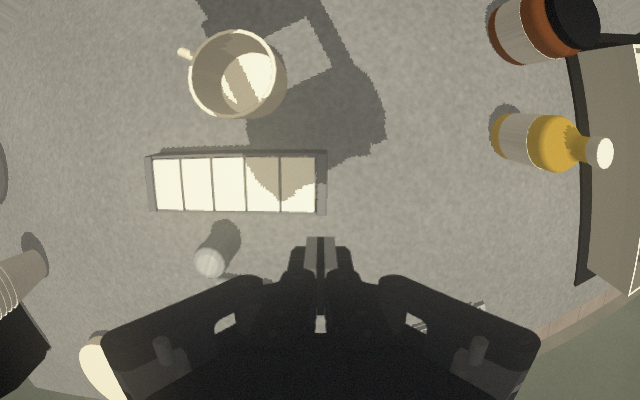

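All five lids are flush, the caddy hasn't visibly moved, and the hand is 170 mm above it and clear of everything. I'm handing in.

```bash
python3 -c "
from workcell import manip
print(manip.sign_off())"
```

```text
the job is handed in; nothing more can be done
None
```

I pressed all five lids shut in one sweep, first to fifth, and handed the job in at about 11 s of the 40 s allowed. No verdict is reported at hand-in.

- **Method:** I located the caddy in the three camera views. Then I closed the gripper and felt for the first end's solid shoulder, where contact came at z ≈ 0.045 m. The force peaked at about 10 N there, mostly downward. After lifting to about 0.8 mm above the lid plane, I ran the shut fingertips along the row from the hinge end.
- **Sweep:** Pictures along the way showed lid 1 shut with 2–5 open, then lids 1–3 shut with 4–5 open. Force readings at the end of each move stayed under about 1.5 N, but I have no readings between those points.
- **Final check:** The last scene and wrist pictures show all five lids flush. The caddy, mug, shaker and spoon look unmoved, and the hand is about 170 mm above the caddy, touching nothing. I judged this by eye and did not measure the lid angles or re-measure the caddy's position.
- **Disagreements:** No check failed. The camera estimates of the caddy's position differed by 2–4 mm, well within tolerance.

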